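# Crank the board lift up to its stop

## Robot

A 7-joint arm with a two-finger parallel gripper is mounted at the origin on the work surface. World frame = base frame: x ahead of the robot, y to its left, z up, the work surface at z = 0. Lengths are in m, angles in rad, forces in N, time in s.
With the tool pointing down it reaches from about 0.4 to 0.925 m from the base axis. Payload 4.1 kg.
Tool frame: the origin (TCP) lies midway between the tips of the shut fingers; the grasp point (between the pads) lies 19 mm behind it (bot.pinch_z is the distance from the TCP to the grasp point, in m); x points along the fingers, z is the direction in which the jaws open and shut, and the axes are right-handed (so a half turn about x gives the same grasp; the last joint's range is limited). The gripper opens to 85 mm and grips with 20 to 120 N. Pads are 22 mm wide; open, the fingers measure 114 mm over their backs; the gripper's body (76 mm by 85 mm) begins 54 mm behind the grasp point. The pads swing forward as they close: fully open they stand 13 mm farther back than shut.
Start: joints at [-1.285, 0.398, 0.045, 1.537, -0.019, 1.207, -0.051], TCP at [0.244, 0.603, 0.231] pointing down, gripper open.
Joint ranges: [-2.82, 2.82], [-0.49, 2.23], [-1.37, 1.46], [0, 2.46], [-1.36, 4.5], [0.23, 2], [-2.94, 2.94]. Speed limits (rad/s): [2.57, 2.57, 3.14, 3.14, 3.14, 3.14, 3.14].

## Interface

Orientations are given as a unit quaternion [w, x, y, z].
In Python, from rig import bot gives the robot as it stands.
- The arm moves only by the tool step_arm, never from a script. Its argument "targets" is a list of rows, each a list of 5 numbers: the finger opening in cm, from 0 to 8.54, then the shift along the tool's x, y, z in cm, then the turn about the tool's x in rad. A call has 1 to 5 rows; each row is the pose to reach, as a shift and turn from the pose commanded when the call began, along the tool's axes at that moment; what a row does not reach only later rows make up. A row lasts 1/12 s, in which the tool goes at most 41.7 mm and 7.16 degrees, less where a joint would pass 70% of its speed; a pose out of reach is approached as far as the arm can. A call with a gripper value outside its range is refused whole. The fingers move at their own pace and stop on an object; "newtons" is the grip in N (left out, the last holds). Time passes only in rows, so rows that repeat a pose let the fingers close. It gives the time, the measured TCP pose, the force and the opening at its end, in the units of the state.
- bot.state(): the state, without advancing time (a new reading comes with each control period).
- bot.grab_frame(name): name is "scene" or "top" or "wrist"; returns the picture (420x560x3 uint8, red, green, blue); there is no depth.
- bot.camera_params(name): a dict with "intrinsics" (3x3 intrinsics, pixels), "position" and "attitude" of the camera in the world. Camera axes: x right, y up, looking along -z (the intrinsics and any distortion apply to the point x, -y, -z); pixel columns grow to the right and rows downward; lengths in m; the calibration is good to about 2 mm. A picture is of the moment at which its call begins: read the wrist's pose just before it. camera_params takes no time and is no camera call; for the wrist camera it gives the pose at the moment of the call.
- bot.job_done(): hands the job in, once; it reports no verdict.
Trained networks look in the newest picture that a camera, given by its name, has taken for a name from the list of things; names that differ only in an ending like _2 or _b are one class to them, and where a whole thing is asked for, a point or a joint stands for the part that bears it (a point fixed in the world has none). Each returns a list of dicts, best first, with "confidence" (0 to 1); they miss things now and then, are a little off and sometimes report something else, mostly with a low value. They report only what shows in the picture. A call takes as long as a camera call. They do not tell look-alikes from the thing itself.
- bot.search_frame(thing, camera): "uv" ([column, row] in pixels, amid what is visible of it).
The state is a dict: "clock": time; "joint_positions": joint angles; "qd": joint speeds; "joint_efforts": joint torques, N m; "eef_pos": TCP position; "eef_rot": TCP orientation; "ft_force": force on the tool from outside, world axes, zero at the start; "ft_torque": the same for the moment, N m; "gripper_width": opening from 0.0 (shut) to 1.0 (fully open).
Only numpy, scipy, OpenCV 4.12 (cv2) and the standard library are available. Lean on these libraries where they do the work, as an engineer would, in place of code of your own. Each camera call takes 0.05 s, during which the arm holds its last target.

## Task

Fit the loose crank onto the square shaft of the board lift, pushed fully home, and wind it clockwise (seen from above) round and round until the stage is all the way up at its top stop. Feel for the flats and for the stop rather than forcing either: do not press the crank down hard, and do not lean on it once the stop is met. Leave the crank on the shaft, let go, and leave the other things on the bench alone.

Things in the scene. Friction and masses are not known exactly. Their poses are not given: they have to be found in the camera images.
- crank_hub (a point): Centre of the loose dark-steel crank's hub, half-way up. Hub: an upright square block 30 x 30 mm, 42 mm tall, standing on the bench; z up. A flat arm (14 mm wide, 6 mm thick, 36 to 42 mm above the hub's underside) runs along +x to 75 mm from the hub's axis. The two y sides are free to grip. The crank weighs about 0.28 kg.
- crank_socket (a point): Mouth of the crank's socket: centre of the hub's underside, 21 mm below the hub's centre. The socket opens downward, is 16.6 mm square and 34 mm deep, its flats parallel to the hub's sides.
- crank_grip (a point): Centre of the crank's black round upright handle, diameter 22 mm, 38 mm tall, which spins freely on a pin at the arm's end and stands up from the arm. It is 65 mm from the hub's axis along the crank's +x and 40.5 mm higher than the hub's centre. A hand holding it can go round in a circle without turning.
- shaft_foot (a point): Foot of the lift's upright shaft: on its axis, at the top of its round collar (diameter 28 mm), 84 mm above the bench, 4 mm above the grey gear housing (84 x 84 mm). A crank fully home has its hub's underside on the collar, its hub centre 21 mm above this point. Its axes are the lift frame's, NOT the shaft's.
- shaft_tip (a point): Top of the shaft, 32 mm above its foot: a square part 14 mm wide, 24 mm tall, then a round pilot, diameter 10 mm, 8 mm tall, top edge bevelled. The flats stand at any angle, which is not measured (these axes are the lift frame's); the crank goes on at any of 4 angles, if within about 9 degrees. Friction holds the shaft (about 0.12 N m); clockwise raises the stage; nothing but its resistance marks the top stop.
- stage (a joint): Height of the lift's stage above its lowest position, m. One full clockwise turn of the shaft raises it by 16 mm. It starts between 0 and 7 mm and the top stop is at 40 mm, where the push needed at the crank's handle climbs from about 2 N to 20 N within some 20 degrees of turn.
- stage_top (a point): Centre of the top of the stage, an aluminium plate 160 x 150 x 10 mm with a blue circuit board screwed to it, on two guide columns beside the gear housing; 150 mm from the shaft's axis along the lift's -y. The stage and columns stay below the swing of a crank that is fully on.
- spool_a: Bystander: white solder spool, diameter 56 mm, 34 mm tall; origin at the centre of its underside.
- spool_b: Bystander: white solder spool, diameter 52 mm, 34 mm tall; origin at the centre of its underside.
- flux: Bystander: small grey bottle, diameter 32 mm, 75 mm tall; origin at the centre of its underside.
- case: Bystander: small white rounded case 45 x 55 x 22 mm; origin at the centre of its underside.
- driver: Bystander: screwdriver with black handle, 160 mm long, lying along its x axis.
- tweezers: Bystander: steel tweezers, about 130 mm long, 5 mm thick, lying along its x axis.
- tray: Bystander: grey divided screw tray 90 x 120 x 25 mm; origin at the centre of its underside.
Not all that is in view belongs to the job. What is shaped like the part that bears crank_hub but green or red is not meant.

How it is judged:
By the outcome, as a careful person would: the job done as asked, in the order asked, and still so for the second after the job is handed in, with the robot touching nothing.
It also fails if it takes over 72 s, if anything falls off the work surface, if the arm or the gripper's body presses on something with over 40 N, if the wrist force passes 120 N, or if a joint passes its speed limit or range.

## Working session

There is one attempt and no reset: what is moved stays moved. The work goes in short steps, Python scripts to look and compute and a tool call to move; the robot and the scene stay as the last step left them, time stands still between calls to the robot, and variables do not carry over. Pictures are saved under pics/ and viewed, and the job is handed in when it is done.

Besides the shell and the picture viewer there is one more tool, called as name(argument=value, ...) on one line, values as JSON. step_arm: Moves the arm, as the interface text tells. Its arguments: {"type":"object","properties":{"targets":{"type":"array"},"newtons":{"type":"number"}},"required":["targets"]}

```bash
ls; mkdir -p pics; python3 - <<'E'
from rig import bot
import cv2
print(bot.state())
for n in ("scene","top","wrist"):
    p=bot.camera_params(n); print(n,p)
    cv2.imwrite(f"pics/{n}0.png",bot.grab_frame(n)[:,:,::-1])
print(bot.pinch_z)
E
```

```text
pics
{'clock': 0.0, 'joint_positions': array([-1.2850028 ,  0.39919397,  0.04506444,  1.53787359, -0.01870999,
        1.20687543, -0.05072433]), 'qd': array([-4.67405729e-05, -7.51868095e-04,  1.22560578e-03,  5.89274400e-04,
       -2.11783243e-04,  2.87434731e-04,  2.99750338e-04]), 'joint_efforts': array([ 5.18165871e-04, -4.75121605e+01,  1.36492766e+00, -2.54220736e+01,
        1.16191208e-02,  9.41392325e-03, -8.42568681e-06]), 'eef_pos': array([0.24374881, 0.60189402, 0.23026564]), 'eef_rot': array([ 0.58583203, -0.39560475,  0.58690599,  0.39476457]), 'ft_force': array([ 0.30936288,  0.30786164, -0.64838597]), 'ft_torque': array([0.0023915 , 0.03500146, 0.07135308]), 'gripper_width': 0.997761502166865}
scene {'intrinsics': array([[477.19194661,   0.        , 282.36273853],
       [  0.        , 477.19194661, 210.07673636],
       [  0.        ,   0.        ,   1.        ]]), 'position': array([ 0.95680616, -0.56127357,  0.81623142]), 'attitude': array([0.8826324 , 0.36214739, 0.11807279, 0.27544169])}
top {'intrinsics': array([[465.94675136,   0.        , 284.80387938],
       [  0.        , 465.94675136, 204.36157978],
       [  0.        ,   0.        ,   1.        ]]), 'position': array([0.44397544, 0.03575375, 1.13231695]), 'attitude': array([ 0.71525022,  0.03786696, -0.03038264, -0.69718011])}
wrist {'intrinsics': array([[356.06543233,   0.        , 285.46256129],
       [  0.        , 356.06543233, 205.65846009],
       [  0.        ,   0.        ,   1.        ]]), 'position': array([0.17039906, 0.63238914, 0.37222659]), 'attitude': array([ 0.81849868, -0.13199239, -0.08718352,  0.55230151])}
0.0187
```

View pics/scene0.png

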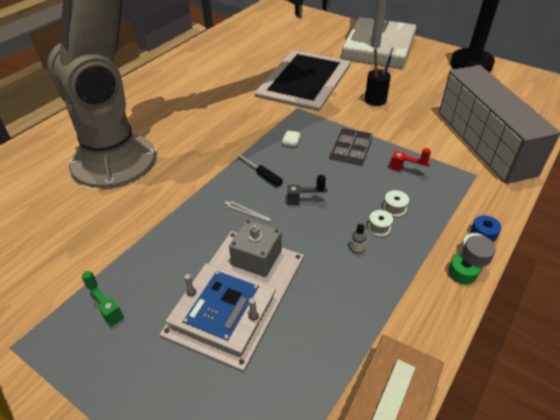

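View pics/top0.png

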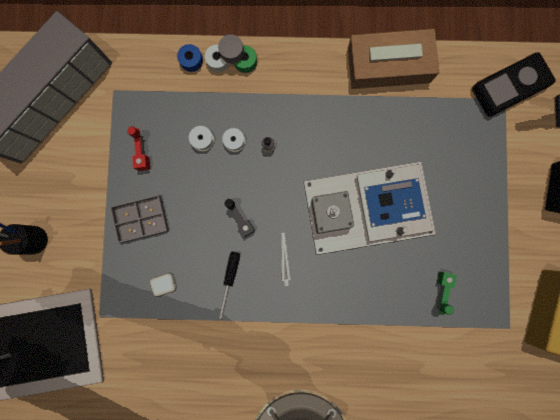

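View pics/wrist0.png

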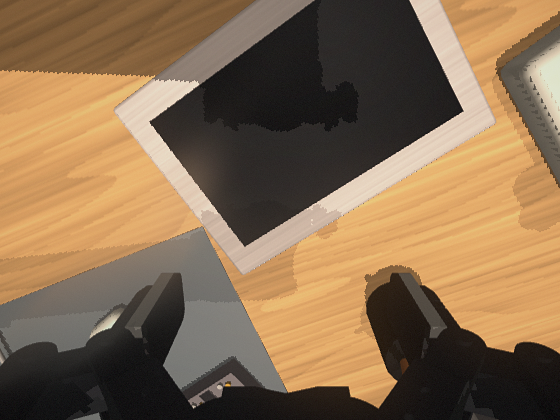

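```bash
cat > h.py <<'E'
from rig import bot
import numpy as np, cv2
from scipy.spatial.transform import Rotation as R
def rot(q): return R.from_quat([q[1],q[2],q[3],q[0]]).as_matrix()
def ray(p,uv):
    K=p['intrinsics']; d=np.array([(uv[0]-K[0,2])/K[0,0],-(uv[1]-K[1,2])/K[1,1],-1.])
    return p['position'],rot(p['attitude'])@d
def atz(p,uv,z):
    o,d=ray(p,uv); return o+d*(z-o[2])/d[2]
def proj(p,X):
    c=rot(p['attitude']).T@(np.asarray(X)-p['position']); K=p['intrinsics']
    return np.array([K[0,2]+K[0,0]*c[0]/-c[2],K[1,2]+K[1,1]*c[1]/c[2]])
def tri(rs):
    A=np.zeros((3,3));b=np.zeros(3)
    for o,d in rs:
        d=d/np.linalg.norm(d);M=np.eye(3)-np.outer(d,d);A+=M;b+=M@o
    return np.linalg.solve(A,b)
def dirs(st=None):
    st=st or bot.state(); return rot(st['eef_rot'])
def togo(X,st=None):  # tool-axes shift cm from measured tcp
    st=st or bot.state(); return rot(st['eef_rot']).T@(np.asarray(X)-st['eef_pos'])*100
E
python3 - <<'E'
from h import *
for n in("top","scene"):
    p=bot.camera_params(n)
    for t in ("crank_hub","crank_grip","crank_socket","shaft_tip","shaft_foot","stage_top"):
        r=bot.search_frame(t,n); z={"crank_hub":.021,"crank_grip":.0615,"crank_socket":0,"shaft_tip":.116,"shaft_foot":.084,"stage_top":.06}[t]
        for k in r[:4]: print(n,t,np.round(k['uv'],1),round(k['confidence'],2),np.round(atz(p,k['uv'],z),4))
print(np.round(dirs(),3), bot.state()['clock'])
im=cv2.imread('pics/top0.png')
a=cv2.resize(im[185:255,195:270],None,fx=5,fy=5,interpolation=cv2.INTER_CUBIC)
b=cv2.resize(im[180:245,300:370],None,fx=5,fy=5,interpolation=cv2.INTER_CUBIC)
c=np.zeros((350,730,3),np.uint8);c[:a.shape[0],:a.shape[1]]=a;c[:b.shape[0],378:378+b.shape[1]]=b;cv2.imwrite('pics/crop1.png',c)
E
```

```text
top crank_hub [240.2 223.3] 0.8 [0.5033 0.1543 0.021 ]
top crank_hub [138.2 158.7] 0.57 [0.6538 0.4075 0.021 ]
top crank_hub [447.9 288.5] 0.57 [ 0.3627 -0.339   0.021 ]
top crank_grip [443.7 286.4] 0.78 [ 0.3701 -0.3159  0.0615]
top crank_grip [238.1 219.9] 0.62 [0.5089 0.1551 0.0615]
top crank_grip [137.7 155.3] 0.6 [0.6542 0.3956 0.0615]
top crank_socket [446.6 290. ] 0.69 [ 0.3575 -0.343   0.    ]
top crank_socket [237.  220.7] 0.66 [0.5106 0.1645 0.    ]
top crank_socket [136.3 156.6] 0.63 [0.6629 0.4195 0.    ]
top shaft_tip [366.8 209.9] 0.61 [ 0.5346 -0.1317  0.116 ]
top shaft_foot [371.  207.3] 0.98 [ 0.5436 -0.1463  0.084 ]
top stage_top [397.7 203.2] 0.93 [ 0.5569 -0.2119  0.06  ]
scene crank_hub [401.9 161.2] 0.88 [0.6542 0.4049 0.021 ]
scene crank_hub [299.7 187.1] 0.72 [0.4894 0.1716 0.021 ]
scene crank_hub [101.6 306.2] 0.62 [ 0.3587 -0.3366  0.021 ]
scene crank_grip [301.2 191.6] 0.95 [0.5246 0.1234 0.0615]
scene crank_grip [406.3 157.1] 0.94 [0.6719 0.3766 0.0615]
scene crank_grip [104.2 303.9] 0.67 [ 0.3892 -0.3419  0.0615]
scene crank_socket [105.2 304.6] 0.86 [ 0.346 -0.324  0.   ]
scene crank_socket [299.2 192.3] 0.68 [0.4867 0.1742 0.    ]
scene crank_socket [407.8 158.3] 0.68 [0.6541 0.4506 0.    ]
scene crank_socket [242.  209.6] 0.67 [0.4063 0.0454 0.    ]
scene shaft_tip [236.3 298.9] 0.9 [ 0.6129 -0.2195  0.116 ]
scene shaft_foot [234.7 299.1] 0.81 [ 0.5951 -0.2059  0.084 ]
scene shaft_foot [359.2 238.6] 0.57 [0.712  0.0523 0.084 ]
scene stage_top [222.3 309. ] 0.8 [ 0.578  -0.2243  0.06  ]
[[ 0.    -0.927  0.375]
 [ 0.     0.375  0.927]
 [-1.    -0.     0.   ]] 0.75
```

View pics/crop1.png

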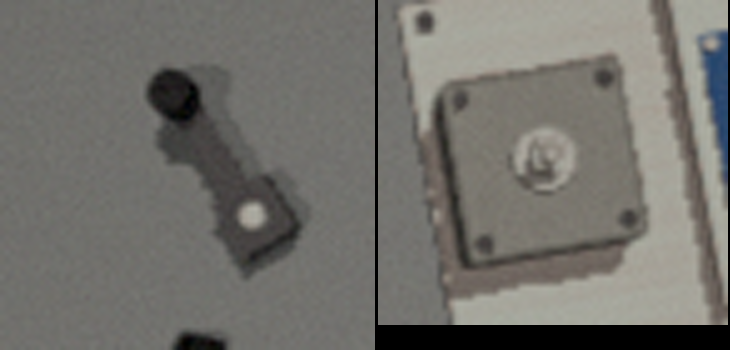

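```bash
python3 - <<'E'
from h import *
p=bot.camera_params("top")
h=atz(p,(245.4,228),.042);g=atz(p,(229.4,203.6),.0805);s=atz(p,(333.4,211.6),.084);t=atz(p,(333.4,211.0),.116)
print(h,g,s,t,np.linalg.norm((g-h)[:2]),np.degrees(np.arctan2(*(g-h)[1::-1])))
q=bot.camera_params("scene")
for X in(h,g,s,t): print(proj(q,X))
im=cv2.imread('pics/scene0.png')
a=cv2.resize(im[165:215,270:340],None,fx=5,fy=5,interpolation=cv2.INTER_CUBIC)
b=cv2.resize(im[210:280,220:290],None,fx=5,fy=5,interpolation=cv2.INTER_CUBIC)
c=np.zeros((350,730,3),np.uint8);c[:a.shape[0],:a.shape[1]]=a;c[:b.shape[0],378:378+b.shape[1]]=b;cv2.imwrite('pics/crop2.png',c)
E
```

```text
[0.49152228 0.13947356 0.042     ] [0.54428073 0.17405967 0.0805    ] [ 0.53172782 -0.06179027  0.084     ] [ 0.53036504 -0.0587917   0.116     ] 0.06308449184364325 33.24708273405348
[293.16772091 188.4525205 ]
[320.34237072 176.63575195]
[254.79676341 235.74938787]
[254.36418188 223.9420603 ]
```

View pics/crop2.png

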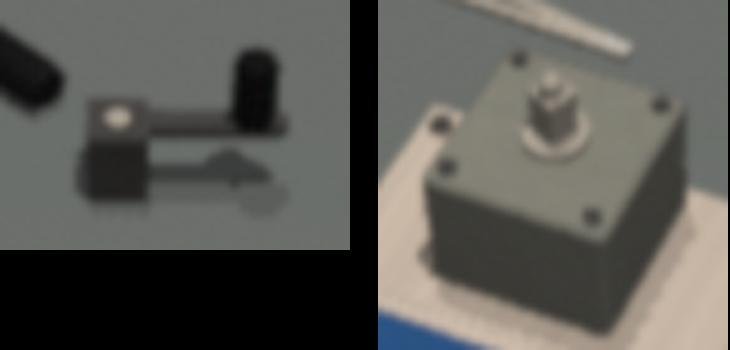

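```bash
python3 - <<'E'
from h import *
print(togo([.4915,.1395,.17]))
E
```

```text
[  6.13427775 -40.32050399 -33.62880454]
```

step_arm(targets=[[8.5,0.4,-2.7,-2.3,0.12],[8.5,0.8,-5.4,-4.6,0.24],[8.5,1.2,-8.1,-6.8,0.36],[8.5,1.6,-10.8,-9.1,0.48],[8.5,2.0,-13.4,-11.2,0.6]])

```text
clock: 1.17
eef_pos: [0.3269, 0.4465, 0.2113]
eef_rot: [0.678, -0.202, 0.677, 0.202]
ft_force: [0.5, 0.1, 0.2]
gripper_width: 0.998
```

```bash
python3 - <<'E'
from h import *
print(bot.state()['clock'],togo([.4915,.1395,.17]),np.degrees(np.arctan2(dirs()[1,2],dirs()[0,2])))
E
```

```text
1.1667 [  4.12886633 -34.70202269  -3.05498026] 33.22320651242834
```

step_arm(targets=[[8.5,0.4,-3.5,-0.3,0.12],[8.5,0.8,-7.0,-0.6,0.24],[8.5,1.2,-10.5,-0.9,0.36],[8.5,1.6,-14.0,-1.2,0.48],[8.5,2.0,-17.5,-1.5,0.6]])

```text
clock: 1.58
eef_pos: [0.4111, 0.2929, 0.1915]
eef_rot: [0.707, 0.007, 0.707, -0.007]
ft_force: [0.9, 0.8, -0.1]
gripper_width: 0.993
```

```bash
python3 - <<'E'
from h import *
print(bot.state()['clock'],togo([.4915,.1395,.17]),np.degrees(np.arctan2(dirs()[1,2],dirs()[0,2])))
E
```

```text
1.5833 [  2.13926138 -15.17650842   8.34171812] -1.1253131384088204
```

step_arm(targets=[[8.5,0.4,-3,1.6,0.12],[8.5,0.8,-6,3.2,0.24],[8.5,1.2,-9,4.8,0.36],[8.5,1.7,-12,6.5,0.48],[8.5,2.1,-15.2,8.3,0.6]])

```text
clock: 2.0
eef_pos: [0.4917, 0.1403, 0.1704]
eef_rot: [0.674, 0.216, 0.673, -0.215]
ft_force: [0.4, 0.2, -1.0]
gripper_width: 0.996
```

step_arm(targets=[[8.5,0,0,0,0.12],[8.5,0,0,0,0.24],[8.5,0,0,0,0.37],[8.5,0,0,0,0.37]])

```text
clock: 2.33
eef_pos: [0.4915, 0.141, 0.1704]
eef_rot: [0.623, 0.335, 0.623, -0.335]
ft_force: [0.5, -0.9, 0.6]
gripper_width: 0.999
```

```bash
python3 - <<'E'
from h import *
p=bot.camera_params("wrist")
cv2.imwrite("pics/w1.png",bot.grab_frame("wrist")[:,:,::-1])
print(bot.state()['clock'],togo([.4915,.1395,.17]),np.degrees(np.arctan2(dirs()[1,2],dirs()[0,2])))
print(proj(p,[.4915,.1395,.042]),proj(p,[.5443,.174,.0805]),proj(p,[.531,-.061,.084]))
np.save('w1.npy',p,allow_pickle=True)
E
```

```text
2.3833 [ 0.03811385 -0.08615603  0.15315161] -56.259822753590306
[286.19108448 196.87248846] [287.04535668 119.18822172] [538.53458183 312.28946297]
```

View pics/w1.png

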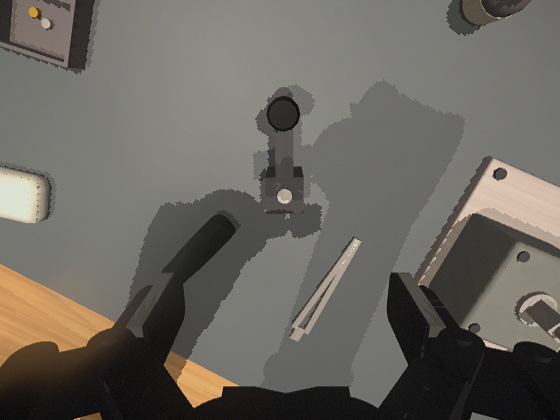

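```bash
python3 - <<'E'
from h import *
p=np.load('w1.npy',allow_pickle=True).item()
h=atz(p,(285,196),.042);g=atz(p,(283,113),.0805)
a=np.degrees(np.arctan2(*(g-h)[1::-1]));print(h,g,np.linalg.norm((g-h)[:2]),a)
print("driver",atz(p,(222,222),.012),"hub fr local",togo(h))
D=dirs();print('driver end in tool cm',togo(atz(p,(222,222),.012)),'tweez',togo(atz(p,(297,330),0)), togo(atz(p,(357,240),0)))
s=[atz(p,c,.084) for c in ((516,300),)];print(s)
im=cv2.imread('pics/w1.png');cv2.imwrite('pics/c3.png',cv2.resize(im[60:230,220:340],None,fx=4,fy=3.5,interpolation=cv2.INTER_CUBIC)[:600])
cv2.imwrite('pics/c4.png',cv2.resize(im[270:360,470:560],None,fx=6,fy=6,interpolation=cv2.INTER_CUBIC)[:600])
E
```

```text
[0.49158106 0.14068534 0.042     ] [0.54606315 0.17823543 0.0805    ] 0.0661687799063381 34.57534380169896
driver [0.43241505 0.16960519 0.012     ] hub fr local [12.83812174 -0.01619263  0.0581817 ]
driver end in tool cm [15.83704324 -3.330554   -5.63314703] tweez [ 17.03496997 -15.8553331    1.23702398] [17.0374476  -5.68078263  6.89875653]
[array([ 0.52935315, -0.03924409,  0.084     ])]
```

View pics/c3.png

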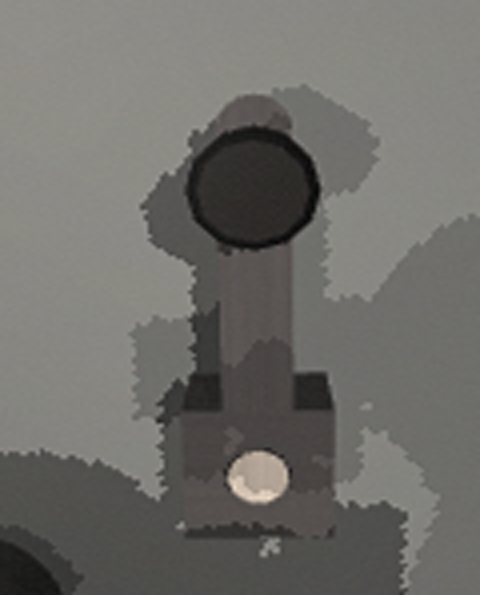

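View pics/c4.png

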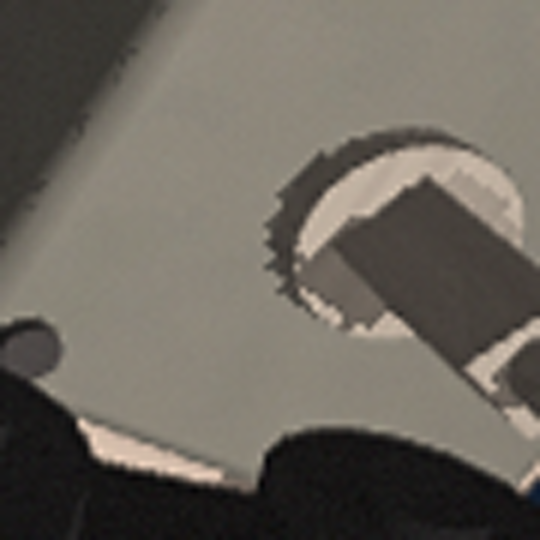

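```bash
python3 - <<'E'
from h import *
p=np.load('w1.npy',allow_pickle=True).item()
f=lambda x,y,z=.084:atz(p,(470+x/6,270+y/6),z)
a=f(333,235);b=f(428,178);c=f(300,264);d=f(465,370,.108)
e=b-a;print(a,b,np.linalg.norm(e),np.degrees(np.arctan2(e[1],e[0])));e=c-a;print(c,np.linalg.norm(e),np.degrees(np.arctan2(e[1],e[0])),d)
print('collar',f(298,240),f(522,200),f(410,143))
E
```

```text
[ 0.52756578 -0.05085953  0.084     ] [ 0.53989866 -0.05469308  0.084     ] 0.012914952210164185 -17.2673241282923
[ 0.5222578  -0.05048296  0.084     ] 0.005321322178634772 175.94202233913998 [ 0.52630515 -0.05164392  0.108     ]
collar [ 0.52463964 -0.04774448  0.084     ] [ 0.54408976 -0.06673147  0.084     ] [ 0.54219235 -0.04919491  0.084     ]
```

step_arm(targets=[[5.0,3.5,0,0.06,0],[5.0,7,0,0.06,0],[5.0,10.5,0,0.06,0],[5.0,13,0,0.06,0],[5.0,13,0,0.06,0]])

```text
clock: 2.8
eef_pos: [0.4875, 0.1399, 0.036]
eef_rot: [0.622, 0.33, 0.626, -0.336]
ft_force: [-0.2, -0.1, 0.8]
gripper_width: 0.58
```

```bash
python3 - <<'E'
from h import *
p=bot.camera_params("wrist")
cv2.imwrite("pics/w2.png",bot.grab_frame("wrist")[:,:,::-1])
print(togo([.4916,.1405,.01]),proj(p,[.4916,.1405,.042]))
E
```

```text
[2.84451804 0.20066534 0.09127585] [288.54149249 277.07611576]
```

View pics/w2.png

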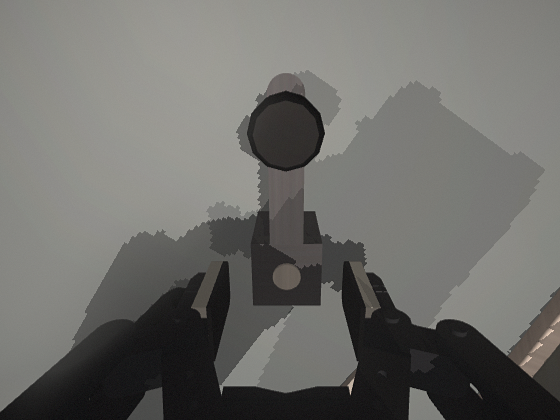

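step_arm(targets=[[5.0,1.5,0.1,0,0],[5.0,2.6,0.1,0,0],[5.0,2.6,0.1,0,0],[2.0,2.6,0.1,0,0],[2.0,2.6,0.1,0,0]], newtons=50)

```text
clock: 3.27
eef_pos: [0.4933, 0.1418, 0.0156]
eef_rot: [0.624, 0.335, 0.623, -0.333]
ft_force: [3.3, 0.9, -1.5]
gripper_width: 0.341
```

step_arm(targets=[[2.0,0,0,0,0],[2.0,0,0,0,0],[2.0,0,0,0,0]])

```text
clock: 3.52
eef_pos: [0.4934, 0.1418, 0.0156]
eef_rot: [0.624, 0.335, 0.623, -0.333]
ft_force: [-1.3, 0.7, 6.1]
gripper_width: 0.342
```

step_arm(targets=[[2.0,-3,0,0,0],[2.0,-7,0,0,0],[2.0,-11,0,0,0],[2.0,-15,0,0,0],[2.0,-15,0,0,0]])

```text
clock: 3.93
eef_pos: [0.4977, 0.1421, 0.1716]
eef_rot: [0.626, 0.338, 0.62, -0.33]
ft_force: [2.1, 0.4, -1.9]
gripper_width: 0.341
```

```bash
python3 - <<'E'
from h import *
p=bot.camera_params("wrist")
cv2.imwrite("pics/w3.png",bot.grab_frame("wrist")[:,:,::-1])
s=bot.state();print(s['clock'],s['eef_pos'],s['ft_force'],s['gripper_width'])
print(togo([.5313,-.06,.16]),np.degrees(np.arctan2(dirs()[1,2],dirs()[0,2])))
E
```

```text
3.9833 [0.49550048 0.1419889  0.16834677] [ 0.23966848 -1.16403045 -2.93051157] 0.3415667482832458
[ 0.76816944 -8.21290168 18.80069312] -56.372244249761444
```

View pics/w3.png

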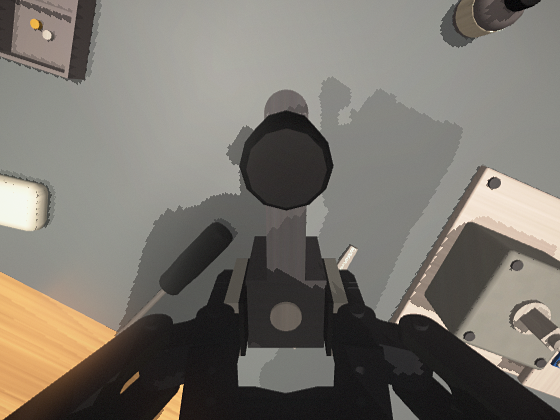

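```bash
python3 - <<'E'
from h import *
p=bot.camera_params("wrist");s=bot.state()
X=atz(p,(286,316),s['eef_pos'][2]+.0264); print(s['eef_pos'],X,togo(X))
# refine shaft from this image
im=cv2.imread('pics/w3.png');cv2.imwrite('pics/c5.png',cv2.resize(im[280:370,470:560],None,fx=6,fy=6,interpolation=cv2.INTER_CUBIC))
E
```

```text
[0.49550048 0.1419889  0.16834677] [0.4944497  0.14055359 0.19474677] [-2.64143572 -0.14174362  0.06299734]
```

View pics/c5.png

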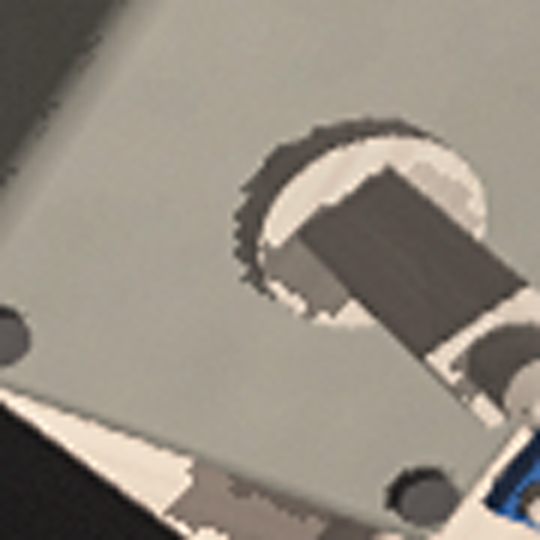

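```bash
python3 - <<'E'
from h import *
p=bot.camera_params("wrist")
f=lambda x,y,z=.084:atz(p,(470+x/6,280+y/6),z)
for a,b in ((f(298,232),f(388,168)),(f(425,357,.108),f(525,285,.108))):
    e=b-a;u=e/np.linalg.norm(e);n=np.array([u[1],-u[0],0]);print(a,b,np.linalg.norm(e),np.degrees(np.arctan2(e[1],e[0])),(a+b)/2+n*.007)
print(f(373,230))
E
```

```text
[ 0.52484803 -0.04891046  0.084     ] [ 0.53760396 -0.0515213   0.084     ] 0.013020373988241908 -11.567345094192921 [ 0.52982235 -0.05707371  0.084     ]
[ 0.5247704  -0.04804027  0.108     ] [ 0.53782648 -0.05031566  0.108     ] 0.013252868951892817 -9.886121882013628 [ 0.53009661 -0.05607402  0.108     ]
[ 0.5302166  -0.05647121  0.084     ]
```

```bash
python3 - <<'E'
from h import *
print(togo([.5305,-.057,.155]))
E
```

```text
[ 1.26891079 -8.1181565  18.50627598]
```

step_arm(targets=[[2.0,0.2,-1.5,3.3,-0.1],[2.0,0.5,-3,6.6,-0.22],[2.0,0.8,-4.5,9.9,-0.34],[2.0,1.1,-6,13.2,-0.46],[2.0,1.2,-7.2,16.3,-0.58]])

```text
clock: 4.4
eef_pos: [0.5199, -0.0323, 0.1502]
eef_rot: [0.69, 0.149, 0.693, -0.15]
ft_force: [0.9, 0.3, -2.4]
gripper_width: 0.343
```

```bash
python3 - <<'E'
from h import *
print(togo([.5305,-.057,.155]),np.degrees(np.arctan2(dirs()[1,2],dirs()[0,2])))
E
```

```text
[-0.481339   -1.81505064  1.98342668] -24.46101963389907
```

step_arm(targets=[[2.0,-0.2,-0.9,1.0,-0.1],[2.0,-0.5,-1.8,2.0,-0.2],[2.0,-0.5,-1.8,2.0,-0.21],[2.0,-0.5,-1.8,2.0,-0.21],[2.0,-0.5,-1.8,2.0,-0.21]])

```text
clock: 4.82
eef_pos: [0.5316, -0.0541, 0.1562]
eef_rot: [0.702, 0.079, 0.704, -0.079]
ft_force: [0.8, 0.9, -3.3]
gripper_width: 0.341
```

```bash
python3 - <<'E'
from h import *
s=bot.state();print(s['eef_pos'],s['ft_force'],s['ft_torque'])
for n in ("wrist","scene","top"):
    p=bot.camera_params(n);im=bot.grab_frame(n)[:,:,::-1];cv2.imwrite(f"pics/{n}4.png",im)
    if n!="wrist":
        u=proj(p,[.5305,-.057,.13]).astype(int);print(n,u);c=im[max(u[1]-50,0):u[1]+50,u[0]-60:u[0]+60];cv2.imwrite(f"pics/{n}4c.png",cv2.resize(c,None,fx=5,fy=5,interpolation=cv2.INTER_CUBIC))
s=bot.state();print(s['eef_pos'],s['ft_force'],s['ft_torque'])
print(togo([.5305,-.057,.155]),np.degrees(np.arctan2(dirs()[1,2],dirs()[0,2])))
E
```

```text
[ 0.53155529 -0.05411612  0.1561701 ] [ 0.78981445  0.88273353 -3.33448854] [ 0.03699475 -0.00190092 -0.05847668]
scene [254 218]
top [333 210]
[ 0.53217156 -0.05386473  0.15684765] [-0.35701068 -0.18124799 -2.44745286] [-0.02784909 -0.02518324  0.04412049]
[ 0.18478806 -0.34263409 -0.09398687] -12.683589983740584
```

View pics/wrist4.png

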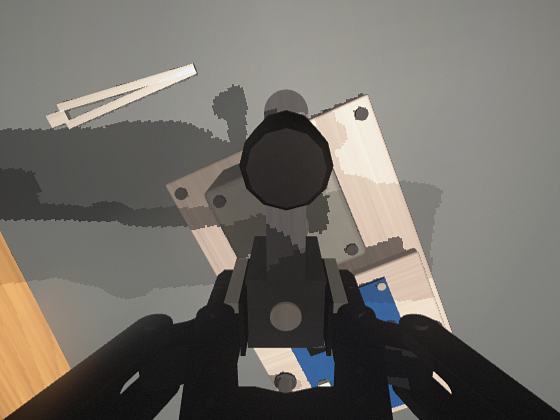

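View pics/scene4c.png

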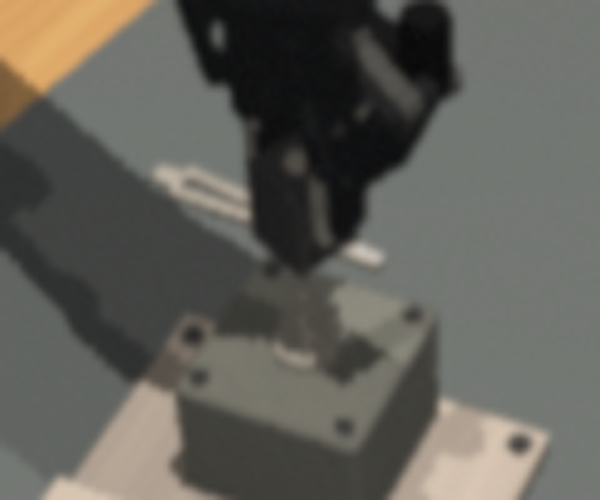

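```bash
python3 - <<'E'
from h import *
q=bot.camera_params("scene");p=bot.camera_params("top")
print(atz(q,(255.4,237.2),.084), atz(p,(333.4,211.6),.084))
# bolts in scene0 crop: (220+ (x-378)/5, 210+y/5)
for nm,B,o,pp in (("scene",[(518,60),(660,104),(592,216),(446,167)],(220,210),q),("top",[(460,100),(604,78),(628,219),(485,244)],(300,180),p)):
    P=np.array([atz(pp,(o[0]+(x-378)/5,o[1]+y/5),.080) for x,y in B]);print(nm,P.mean(0),np.round(P,4).tolist())
w=np.load('w1.npy',allow_pickle=True).item()
print(proj(w,[.531,-.06,.084]))
# hub by scene/top
print(atz(q,(270+118/5,165+117/5),.042))
E
python3 - <<'E'
import cv2
im=cv2.imread('pics/scene0.png');cv2.imwrite('pics/s0shaft.png',cv2.resize(im[215:250,235:275],None,fx=14,fy=14,interpolation=cv2.INTER_CUBIC))
E
```

```text
[ 0.53515247 -0.06425928  0.084     ] [ 0.53172782 -0.06179027  0.084     ]
scene [ 0.53231771 -0.06148105  0.08      ] [[0.4939, -0.0361, 0.08], [0.5582, -0.0226, 0.08], [0.5708, -0.0872, 0.08], [0.5064, -0.1001, 0.08]]
top [ 0.53113055 -0.06182795  0.08      ] [[0.5575, -0.0232, 0.08], [0.5692, -0.0883, 0.08], [0.5054, -0.1, 0.08], [0.4925, -0.0357, 0.08]]
[537.58554389 311.65904755]
[0.49227289 0.14021038 0.042     ]
```

View pics/s0shaft.png

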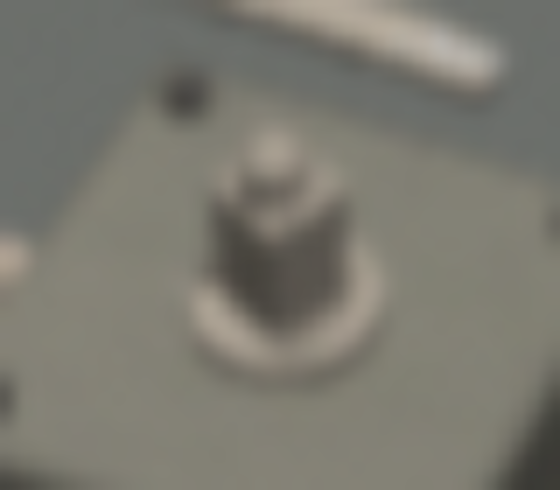

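View pics/top4c.png

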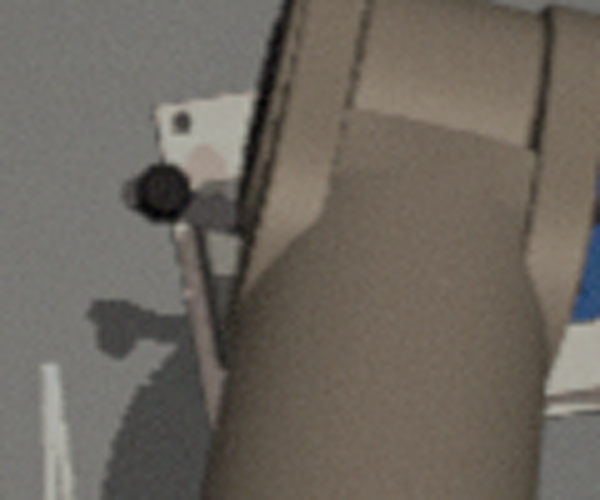

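```bash
python3 - <<'E'
from h import *
print(togo([.5319,-.0593,.136]),bot.state()['clock'])
E
```

```text
[ 2.08447474 -0.53685758  0.09566479] 4.9667
```

step_arm(targets=[[2.0,0,-0.3,0.1,-0.05],[2.0,0,-0.5,0.1,-0.1],[2.0,0.7,-0.5,0.1,-0.1],[2.0,1.4,-0.5,0.1,-0.1],[2.0,1.4,-0.5,0.1,-0.1]])

```text
clock: 5.38
eef_pos: [0.5311, -0.0596, 0.1415]
eef_rot: [0.704, 0.043, 0.707, -0.043]
ft_force: [-0.5, 1.1, -2.5]
gripper_width: 0.346
```

```bash
python3 - <<'E'
from h import *
s=bot.state();print(s['eef_pos'],s['ft_force'],s['ft_torque'])
for n in ("wrist","scene"):
    p=bot.camera_params(n);im=bot.grab_frame(n)[:,:,::-1];cv2.imwrite(f"pics/{n}5.png",im)
    u=(254,218);c=im[max(u[1]-40,0):u[1]+40,u[0]-40:u[0]+50]
    if n=="scene":cv2.imwrite(f"pics/{n}5c.png",cv2.resize(c,None,fx=7,fy=7,interpolation=cv2.INTER_CUBIC))
print(togo([.5319,-.0593,.136]),np.degrees(np.arctan2(dirs()[1,2],dirs()[0,2])),dirs()[:,0])
E
```

```text
[ 0.53113391 -0.05958808  0.14149923] [-0.542732    1.0721536  -2.45879316] [ 0.01847533 -0.00418119  0.00328471]
[ 0.66480251  0.07336022 -0.0210839 ] -7.041804109118612 [-1.61962621e-03  4.16087523e-05 -9.99998688e-01]
```

View pics/scene5c.png

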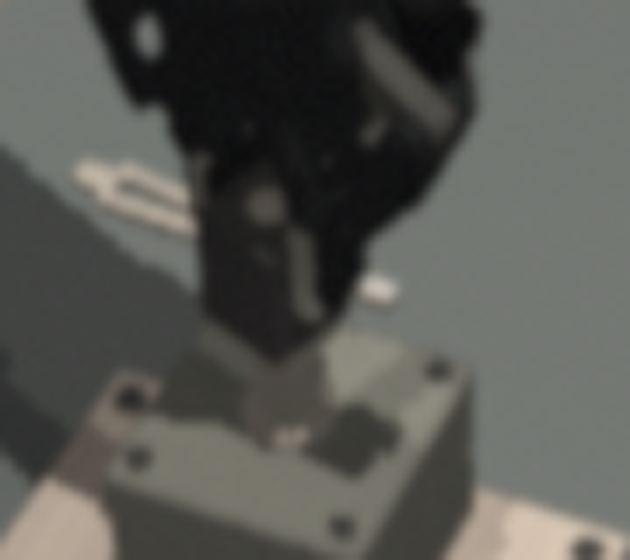

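step_arm(targets=[[2.0,0.3,0.05,0,0],[2.0,0.6,0.05,0,0],[2.0,0.9,0.05,0,0],[2.0,1.2,0.05,0,0],[2.0,1.2,0.05,0,0]])

```text
clock: 5.9
eef_pos: [0.5322, -0.06, 0.1307]
eef_rot: [0.705, 0.043, 0.706, -0.043]
ft_force: [-0.4, 0.6, -3.4]
gripper_width: 0.342
```

step_arm(targets=[[2.0,0.2,0,0,0],[2.0,0.4,0,0,0],[2.0,0.5,0,0,0],[2.0,0.6,0,0,0]])

```text
clock: 6.23
eef_pos: [0.5327, -0.0601, 0.1253]
eef_rot: [0.706, 0.043, 0.706, -0.043]
ft_force: [-0.4, -0.5, -2.5]
gripper_width: 0.342
```

step_arm(targets=[[2.0,0.1,0,0,0],[2.0,0.2,0,0,0],[2.0,0.3,0,0,0],[2.0,0.4,0,0,0],[2.0,0.4,0,0,0]])

```text
clock: 6.65
eef_pos: [0.533, -0.0601, 0.1232]
eef_rot: [0.706, 0.044, 0.706, -0.043]
ft_force: [-3.3, 0.5, 10.3]
gripper_width: 0.339
```

step_arm(targets=[[2.0,-0.1,0,-0.1,0],[2.0,-0.1,0,-0.2,0],[2.0,0,0,-0.2,0],[2.0,0.05,0,-0.2,0],[2.0,0.05,0,-0.2,0]])

```text
clock: 7.07
eef_pos: [0.5326, -0.0601, 0.1231]
eef_rot: [0.707, 0.044, 0.704, -0.043]
ft_force: [-1.1, -0.4, 11.3]
gripper_width: 0.34
```

```bash
python3 - <<'E'
from h import *
s=bot.state();print(s['eef_pos'],s['ft_force'],s['ft_torque'])
E
```

```text
[ 0.53259402 -0.06005641  0.12307862] [-1.09941409 -0.36102919 11.25793101] [0.09032695 0.38439373 0.03995696]
```

step_arm(targets=[[2.0,-0.3,0,0,0],[2.0,-0.3,0,0,0],[2.0,-0.2,0,0,0],[2.0,-0.1,0,0,0],[2.0,-0.1,0,0,0]])

```text
clock: 7.48
eef_pos: [0.5307, -0.0598, 0.123]
eef_rot: [0.706, 0.044, 0.706, -0.043]
ft_force: [-4.1, -0.0, 10.4]
gripper_width: 0.339
```

```bash
python3 - <<'E'
from h import *
s=bot.state();print(s['eef_pos'],s['ft_force'],s['ft_torque'])
n='scene';im=bot.grab_frame(n)[:,:,::-1]
u=(254,218);c=im[max(u[1]-40,0):u[1]+40,u[0]-40:u[0]+50]
cv2.imwrite(f"pics/{n}6c.png",cv2.resize(c,None,fx=7,fy=7,interpolation=cv2.INTER_CUBIC))
E
```

```text
[ 0.53070601 -0.05978891  0.12299814] [-4.12314813 -0.02668755 10.38503534] [ 0.22002682  0.79695904 -0.03099036]
```

View pics/scene6c.png

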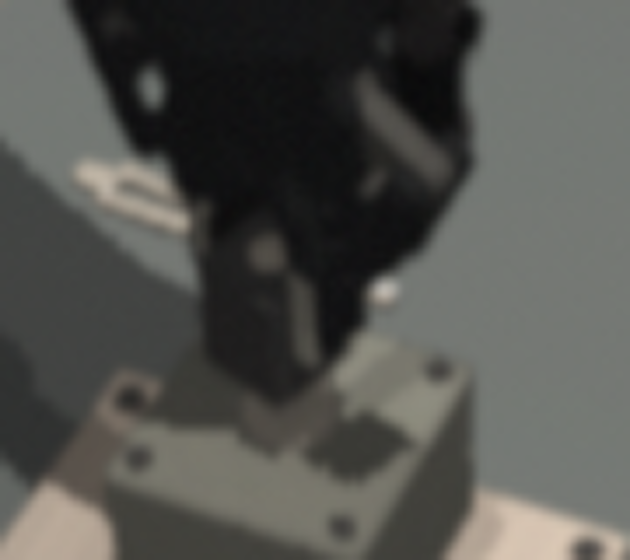

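step_arm(targets=[[2.0,-0.05,0,0.05,0.03],[2.0,-0.05,0,0.05,0.06],[2.0,-0.05,0,0.05,0.09],[2.0,-0.05,0,0.05,0.12],[2.0,-0.05,0,0.05,0.15]])

```text
clock: 7.95
eef_pos: [0.5305, -0.0596, 0.1231]
eef_rot: [0.7, 0.097, 0.701, -0.096]
ft_force: [-3.7, 1.3, 9.1]
gripper_width: 0.347
```

```bash
python3 - <<'E'
from h import *
s=bot.state();print(s['eef_pos'],s['ft_force'],s['ft_torque'],np.degrees(np.arctan2(dirs()[1,2],dirs()[0,2])),dirs()[:,0])
E
```

```text
[ 0.53052042 -0.05964422  0.12305556] [-3.6639519   1.30717642  9.10647101] [0.267995   0.89067658 0.02336926] -15.705591353300102 [-0.00179678  0.00120162 -0.99999766]
```

step_arm(targets=[[2.0,-0.4,0,0,-0.03],[2.0,-0.6,0,0,-0.06],[2.0,-0.6,0,0,-0.09],[2.0,-0.6,0,0,-0.09],[2.0,-0.6,0,0,-0.09]])

```text
clock: 8.37
eef_pos: [0.5306, -0.0598, 0.1278]
eef_rot: [0.704, 0.064, 0.705, -0.064]
ft_force: [0.4, 0.4, -2.5]
gripper_width: 0.34
```

```bash
python3 - <<'E'
from h import *
s=bot.state();print(s['eef_pos'],s['ft_force'],s['ft_torque'],np.degrees(np.arctan2(dirs()[1,2],dirs()[0,2])),dirs()[:,0])
E
```

```text
[ 0.53061307 -0.05977278  0.12778151] [ 0.36537461  0.43331826 -2.48278707] [ 0.02389254 -0.01109769 -0.05006148] -10.459840647673499 [-1.23401323e-03 -1.87786039e-06 -9.99999239e-01]
```

step_arm(targets=[[2.0,0,0,-0.1,0],[2.0,0,0,-0.2,0],[2.0,0,0,-0.3,0],[2.0,0,0,-0.3,0]])

```text
clock: 8.7
eef_pos: [0.5279, -0.0592, 0.1283]
eef_rot: [0.704, 0.065, 0.704, -0.064]
ft_force: [-0.2, -0.5, -2.8]
gripper_width: 0.346
```

```bash
python3 - <<'E'
from h import *
s=bot.state();print(s['eef_pos'],s['ft_force'],s['ft_torque'],np.degrees(np.arctan2(dirs()[1,2],dirs()[0,2])),dirs()[:,0])
E
```

```text
[ 0.52787426 -0.059236    0.12828019] [-0.19400741 -0.50151745 -2.76280505] [-0.05273126 -0.02674858 -0.03948164] -10.466544185684302 [-4.61356380e-04  1.40921971e-04 -9.99999884e-01]
```

step_arm(targets=[[2.0,0.05,0,-0.1,0],[2.0,0.1,0,-0.2,0],[2.0,0.1,0,-0.3,0],[2.0,0.1,0,-0.3,0]])

```text
clock: 9.03
eef_pos: [0.527, -0.059, 0.1281]
eef_rot: [0.706, 0.064, 0.703, -0.065]
ft_force: [4.6, -1.2, -2.7]
gripper_width: 0.344
```

```bash
python3 - <<'E'
from h import *
s=bot.state();print(s['eef_pos'],s['ft_force'],s['ft_torque'],np.degrees(np.arctan2(dirs()[1,2],dirs()[0,2])),dirs()[:,0])
E
```

```text
[ 0.52702576 -0.05903699  0.12805474] [ 4.63893536 -1.20278767 -2.73114369] [-0.1955059  -1.03106097 -0.0309104 ] -10.468238220601542 [ 4.19005704e-03 -6.29874042e-04 -9.99991023e-01]
```

step_arm(targets=[[2.0,0,0.1,0.3,0],[2.0,0,0.2,0.5,0],[2.0,0,0.3,0.6,0],[2.0,0,0.4,0.6,0],[2.0,0,0.4,0.6,0]])

```text
clock: 9.45
eef_pos: [0.5314, -0.0555, 0.1271]
eef_rot: [0.704, 0.064, 0.705, -0.064]
ft_force: [-0.8, 1.3, -3.2]
gripper_width: 0.34
```

```bash
python3 - <<'E'
from h import *
s=bot.state();print(s['eef_pos'],s['ft_force'],s['ft_torque'],np.degrees(np.arctan2(dirs()[1,2],dirs()[0,2])),dirs()[:,0])
E
```

```text
[ 0.53142765 -0.05546169  0.12706891] [-0.75308368  1.25809088 -3.15850643] [-0.00717526  0.00334166 -0.00766232] -10.44082456802461 [-1.47620686e-03  3.82966672e-04 -9.99998837e-01]
```

step_arm(targets=[[2.0,0,0.1,0,0],[2.0,0,0.2,0,0],[2.0,0,0.3,0,0],[2.0,0,0.3,0,0]])

```text
clock: 9.78
eef_pos: [0.532, -0.0537, 0.1273]
eef_rot: [0.704, 0.064, 0.704, -0.065]
ft_force: [0.2, -2.0, -3.2]
gripper_width: 0.341
```

```bash
python3 - <<'E'
from h import *
s=bot.state();print(s['eef_pos'],s['ft_force'],s['ft_torque'],np.degrees(np.arctan2(dirs()[1,2],dirs()[0,2])),dirs()[:,0])
E
```

```text
[ 0.53204266 -0.05365529  0.127312  ] [ 0.19887467 -1.99793556 -3.15587385] [-0.46281249  0.14883312  0.02030704] -10.478880031435917 [-7.21989776e-04 -9.61340295e-04 -9.99999277e-01]
```

step_arm(targets=[[2.0,0,-0.2,0,0],[2.0,0,-0.46,-0.1,0],[2.0,0,-0.46,-0.1,0]])

```text
clock: 10.03
eef_pos: [0.5304, -0.0577, 0.1275]
eef_rot: [0.704, 0.065, 0.704, -0.065]
ft_force: [0.2, 0.8, -2.7]
gripper_width: 0.341
```

```bash
python3 - <<'E'
from h import *
s=bot.state();print(s['eef_pos'],s['ft_force'],togo([.5305,-.0572,.127]))
E
```

```text
[ 0.53044379 -0.05770484  0.12751251] [ 0.19134692  0.79391267 -2.72998923] [ 0.05126376  0.05064934 -0.00368089]
```

Centred; now lower gently.

step_arm(targets=[[2.0,0.2,0.04,0,0],[2.0,0.4,0.04,0,0],[2.0,0.5,0.04,0,0],[2.0,0.6,0.04,0,0],[2.0,0.6,0.04,0,0]])

```text
clock: 10.45
eef_pos: [0.5305, -0.0568, 0.1211]
eef_rot: [0.704, 0.064, 0.704, -0.064]
ft_force: [-0.2, 0.7, -2.9]
gripper_width: 0.345
```

```bash
python3 - <<'E'
from h import *
s=bot.state();print(s['eef_pos'],s['ft_force'],s['ft_torque'],np.degrees(np.arctan2(dirs()[1,2],dirs()[0,2])))
E
```

```text
[ 0.53054177 -0.0568035   0.12109582] [-0.22221464  0.67897947 -2.90582307] [ 0.01812574  0.01424063 -0.00673481] -10.459622695169791
```

step_arm(targets=[[2.0,0.3,0,0,0],[2.0,0.6,0,0,0],[2.0,0.9,0,0,0],[2.0,1.2,0,0,0],[2.0,1.5,0,0,0]])

```text
clock: 10.87
eef_pos: [0.5307, -0.0569, 0.106]
eef_rot: [0.704, 0.064, 0.704, -0.064]
ft_force: [-0.1, -0.1, -2.5]
gripper_width: 0.345
```

step_arm(targets=[[2.0,0.2,0,0,0],[2.0,0.4,0,0,0],[2.0,0.5,0,0,0],[2.0,0.6,0,0,0],[2.0,0.7,0,0,0]])

```text
clock: 11.28
eef_pos: [0.5309, -0.0569, 0.0996]
eef_rot: [0.704, 0.065, 0.704, -0.064]
ft_force: [-3.0, 1.4, 8.0]
gripper_width: 0.344
```

```bash
python3 - <<'E'
from h import *
s=bot.state();print(s['eef_pos'],s['ft_force'],s['ft_torque'],np.degrees(np.arctan2(dirs()[1,2],dirs()[0,2])))
E
```

```text
[ 0.53085657 -0.05693657  0.09959762] [-2.97540442  1.44738031  7.95474545] [ 0.02192113  0.85693541 -0.02211167] -10.466707941177308
```

step_arm(targets=[[2.0,-0.2,0,0,0],[5.0,-0.2,0,0,0],[5.0,-0.2,0,0,0],[5.0,-0.2,0,0,0]])

```text
clock: 11.62
eef_pos: [0.5313, -0.057, 0.1019]
eef_rot: [0.705, 0.065, 0.704, -0.064]
ft_force: [1.0, -0.4, 0.9]
gripper_width: 0.589
```

step_arm(targets=[[5.0,-2,0,0,0],[5.0,-5,0,0,0],[5.0,-8,0,0,0],[5.0,-11,0,0,0],[5.0,-11,0,0,0]])

```text
clock: 12.03
eef_pos: [0.5349, -0.0577, 0.2176]
eef_rot: [0.708, 0.065, 0.7, -0.064]
ft_force: [0.9, -1.5, 1.4]
gripper_width: 0.586
```

```bash
python3 - <<'E'
from h import *
s=bot.state();print(s['eef_pos'],s['ft_force'],s['gripper_width'])
p=bot.camera_params("wrist");cv2.imwrite("pics/w7.png",bot.grab_frame("wrist")[:,:,::-1]);np.save('w7.npy',p,allow_pickle=True)
q=bot.camera_params("scene");im=bot.grab_frame("scene")[:,:,::-1]
c=im[155:275,190:320];cv2.imwrite("pics/s7.png",cv2.resize(c,None,fx=5,fy=5,interpolation=cv2.INTER_CUBIC))
E
```

```text
[ 0.53490321 -0.05771366  0.21763595] [ 0.92478785 -1.49193482  1.3681062 ] 0.5864927190871617
```

View pics/w7.png

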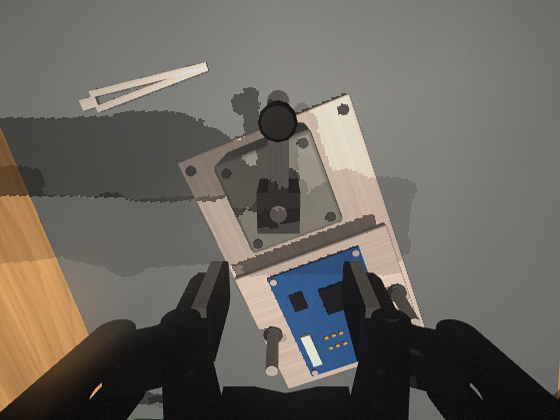

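View pics/s7.png

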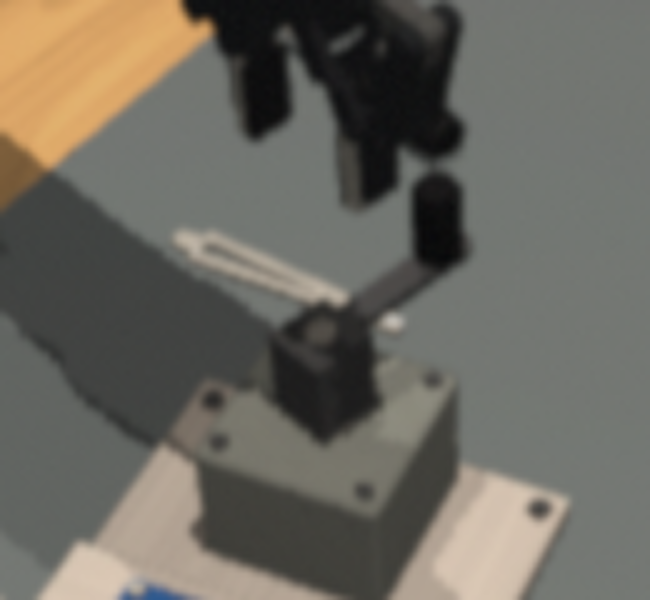

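```bash
python3 - <<'E'
from h import *
p=np.load('w7.npy',allow_pickle=True).item();q=bot.camera_params("scene")
for pp,h,g in ((p,(279,214),(278,121)),(q,(254,221),(277.4,191.5))):
    H=atz(pp,h,.126);G=atz(pp,g,.1645);d=(G-H)[:2];print(H,G,np.linalg.norm(d),np.degrees(np.arctan2(d[1],d[0])))
print(bot.state()['eef_pos'],dirs()[:,0])
E
```

```text
[ 0.53185306 -0.0596802   0.126     ] [0.54392989 0.00552973 0.1645    ] 0.06631881409677041 79.50774816608403
[ 0.53098834 -0.05997568  0.126     ] [0.54410421 0.00334671 0.1645    ] 0.06466645967572922 78.29788390737446
[ 0.53172325 -0.05697392  0.21285057] [ 3.48235877e-03  7.35308053e-04 -9.99993666e-01]
```

```bash
python3 - <<'E'
from h import *
print(togo([.5434,.0043,.131]))
E
```

```text
[8.19357714 6.2264584  0.00845085]
```

step_arm(targets=[[5.0,0,3.5,0,0],[5.0,1,6.2,0,0],[5.0,4,6.2,0,0],[5.0,7,6.2,0,0],[5.0,8.0,6.2,0,0]])

```text
clock: 12.55
eef_pos: [0.5379, 0.0048, 0.1263]
eef_rot: [0.701, 0.063, 0.707, -0.065]
ft_force: [-0.4, -0.1, -0.5]
gripper_width: 0.586
```

```bash
python3 - <<'E'
from h import *
s=bot.state();print(s['eef_pos'],s['ft_force'])
print(togo([.5434,.0043,.131]))
E
```

```text
[0.53792309 0.00478074 0.12631702] [-0.38840464 -0.09936087 -0.54704622]
[-0.47338807  0.05007123  0.54311722]
```

step_arm(targets=[[5.0,-0.1,0,0,0],[5.0,-0.1,0,0,0]])

```text
clock: 12.72
eef_pos: [0.5417, 0.0034, 0.1322]
eef_rot: [0.704, 0.065, 0.705, -0.065]
ft_force: [0.1, -0.6, 0.7]
gripper_width: 0.587
```

```bash
python3 - <<'E'
from h import *
s=bot.state();print(s['eef_pos'],s['ft_force'])
print(togo([.5434,.0043,.131]))
E
```

```text
[0.54168513 0.00336429 0.13222648] [ 0.05202867 -0.59212665  0.67389623]
[0.12237195 0.12343986 0.15163648]
```

step_arm(targets=[[5.0,0.05,0.1,0.1,0],[1.0,0.05,0.1,0.1,0],[1.0,0.05,0.1,0.1,0],[1.0,0.05,0.1,0.1,0],[1.0,0.05,0.1,0.1,0]], newtons=40)

```text
clock: 13.13
eef_pos: [0.5441, 0.0051, 0.133]
eef_rot: [0.705, 0.065, 0.703, -0.064]
ft_force: [0.5, 0.5, 2.6]
gripper_width: 0.24
```

```bash
cat > circ.py <<'E'
from h import *
import sys
C=np.array([.5315,-.0598])
# usage: circ.py step_deg [R_mm] ; gives 5 rows from measured angle
st=bot.state();D=dirs(st);P=st['eef_pos'][:2];d=P-C
th=np.degrees(np.arctan2(d[1],d[0]));F=st['ft_force']
t=np.array([np.sin(np.radians(th)),-np.cos(np.radians(th))]);r=d/np.linalg.norm(d)
print('t %.2f th %.1f r %.1f z %.4f  Ftan %.1f Frad %.1f Fz %.1f w %.3f'%(st['clock'],th,np.linalg.norm(d)*1e3,st['eef_pos'][2],F[:2]@t,F[:2]@r,F[2],st['gripper_width']))
if len(sys.argv)>1:
    th0=float(sys.argv[2]); z0=0
    # planned commanded angle th0 -> rows
    s=float(sys.argv[1]);Rm=.065;
    p0=C+Rm*np.array([np.cos(np.radians(th0)),np.sin(np.radians(th0))])
    for i in range(1,6):
        a=np.radians(th0-s*i);p=C+Rm*np.array([np.cos(a),np.sin(a)])
        print(np.round(D.T@np.append(p-p0,0)*100,2)[1:])
E
python3 circ.py 10 79.5
```

```text
t 13.13 th 79.0 r 66.1 z 0.1330  Ftan 0.4 Frad 0.5 Fz 2.6 w 0.240
[-0.1   1.13]
[-0.39  2.22]
[-0.87  3.25]
[-1.52  4.18]
[-2.33  4.98]
```

step_arm(targets=[[1.0,0,-0.1,1.13,0],[1.0,0,-0.39,2.22,0],[1.0,0,-0.87,3.25,0],[1.0,0,-1.52,4.18,0],[1.0,0,-2.33,4.98,0]])

```text
clock: 13.55
eef_pos: [0.5882, -0.0265, 0.1324]
eef_rot: [0.704, 0.065, 0.705, -0.064]
ft_force: [-2.5, 1.9, 5.6]
gripper_width: 0.243
```

```bash
python3 circ.py 10 29.5
```

```text
t 13.55 th 30.4 r 65.8 z 0.1324  Ftan -2.9 Frad -1.2 Fz 5.6 w 0.243
[-0.93  0.65]
[-1.96  1.13]
[-3.05  1.42]
[-4.18  1.51]
[-5.31  1.41]
```

```bash
cat > tab.py <<'E'
import numpy as np,sys
f0=float(sys.argv[1]);s=float(sys.argv[2]);n=int(sys.argv[3])
for k in range(n):
    o=[]
    for i in range(1,6):
        a=np.radians(f0+s*i);b=np.radians(f0);o.append((round(6.5*(np.cos(a)-np.cos(b)),2),round(6.5*(np.sin(a)-np.sin(b)),2)))
    print(f0,'->',f0+5*s,o);f0+=5*s
E
python3 tab.py 50 14 5
```

```text
50.0 -> 120.0 [(np.float64(-1.33), np.float64(0.86)), (np.float64(-2.83), np.float64(1.38)), (np.float64(-4.4), np.float64(1.52)), (np.float64(-5.97), np.float64(1.27)), (np.float64(-7.43), np.float64(0.65))]
120.0 -> 190.0 [(np.float64(-1.27), np.float64(-0.95)), (np.float64(-2.26), np.float64(-2.18)), (np.float64(-2.93), np.float64(-3.62)), (np.float64(-3.23), np.float64(-5.18)), (np.float64(-3.15), np.float64(-6.76))]
190.0 -> 260.0 [(np.float64(0.46), np.float64(-1.52)), (np.float64(1.28), np.float64(-2.87)), (np.float64(2.4), np.float64(-3.99)), (np.float64(3.76), np.float64(-4.81)), (np.float64(5.27), np.float64(-5.27))]
260.0 -> 330.0 [(np.float64(1.58), np.float64(-0.08)), (np.float64(3.14), np.float64(0.22)), (np.float64(4.57), np.float64(0.89)), (np.float64(5.8), np.float64(1.89)), (np.float64(6.76), np.float64(3.15))]
330.0 -> 400.0 [(np.float64(0.62), np.float64(1.46)), (np.float64(0.87), np.float64(3.02)), (np.float64(0.73), np.float64(4.6)), (np.float64(0.21), np.float64(6.1)), (np.float64(-0.65), np.float64(7.43))]
```

step_arm(targets=[[1.0,-0.1,-1.33,0.86,0],[1.0,-0.1,-2.83,1.38,0],[1.0,-0.1,-4.4,1.52,0],[1.0,-0.1,-5.97,1.27,0],[1.0,-0.1,-7.43,0.65,0]])

```text
clock: 13.97
eef_pos: [0.5817, -0.101, 0.133]
eef_rot: [0.704, 0.065, 0.704, -0.064]
ft_force: [-0.3, 4.4, 2.0]
gripper_width: 0.245
```

```bash
python3 circ.py; python3 -c "
from h import *
s=bot.state();print(s['joint_positions'].round(2),np.degrees(np.arctan2(dirs()[1,2],dirs()[0,2])),dirs()[:,0])"
```

```text
t 13.97 th -39.4 r 65.0 z 0.1330  Ftan -3.3 Frad -3.0 Fz 2.0 w 0.245
[-0.31  0.43  0.54  1.8  -0.27  0.98  0.15] -10.444189497992769 [ 0.00103657  0.00176777 -0.9999979 ]
```

step_arm(targets=[[1.0,0,-1.27,-0.95,0],[1.0,0,-2.26,-2.18,0],[1.0,0,-2.93,-3.62,0],[1.0,0,-3.23,-5.18,0],[1.0,0,-3.15,-6.76,0]])

```text
clock: 14.38
eef_pos: [0.5087, -0.121, 0.1332]
eef_rot: [0.705, 0.065, 0.703, -0.065]
ft_force: [3.7, 3.7, -1.1]
gripper_width: 0.243
```

```bash
python3 circ.py
```

```text
t 14.38 th -110.5 r 65.3 z 0.1332  Ftan -2.2 Frad -4.7 Fz -1.1 w 0.243
```

step_arm(targets=[[1.0,0,0.46,-1.52,0],[1.0,0,1.28,-2.87,0],[1.0,0,2.4,-3.99,0],[1.0,0,3.76,-4.81,0],[1.0,0,5.27,-5.27,0]])

```text
clock: 14.8
eef_pos: [0.4658, -0.0609, 0.1333]
eef_rot: [0.705, 0.064, 0.703, -0.066]
ft_force: [2.9, -2.8, -0.3]
gripper_width: 0.241
```

```bash
python3 circ.py
```

```text
t 14.80 th -179.1 r 65.7 z 0.1333  Ftan -2.8 Frad -2.9 Fz -0.3 w 0.241
```

step_arm(targets=[[1.0,0,1.58,-0.08,0],[1.0,0,3.14,0.22,0],[1.0,0,4.57,0.89,0],[1.0,0,5.8,1.89,0],[1.0,0,6.76,3.15,0]])

```text
clock: 15.22
eef_pos: [0.5087, 0.0024, 0.1328]
eef_rot: [0.703, 0.064, 0.705, -0.064]
ft_force: [-2.0, -1.4, 2.3]
gripper_width: 0.245
```

```bash
python3 circ.py
```

```text
t 15.22 th 110.2 r 66.3 z 0.1328  Ftan -2.4 Frad -0.6 Fz 2.3 w 0.245
```

step_arm(targets=[[1.0,0,0.62,1.46,0],[1.0,0,0.87,3.02,0],[1.0,0,0.73,4.6,0],[1.0,0,0.21,6.1,0],[1.0,0,-0.65,7.43,0]])

```text
clock: 15.63
eef_pos: [0.5814, -0.0169, 0.1326]
eef_rot: [0.703, 0.064, 0.705, -0.064]
ft_force: [-3.6, 1.1, 3.5]
gripper_width: 0.245
```

```bash
python3 circ.py; python3 tab.py 400 14 4 | sed 's/np.float64//g'; python3 tab.py 680 8 6| sed 's/np.float64//g'
```

```text
t 15.63 th 40.7 r 65.8 z 0.1326  Ftan -3.2 Frad -2.0 Fz 3.5 w 0.245
400.0 -> 470.0 [((-1.16), (1.08)), ((-2.54), (1.85)), ((-4.07), (2.26)), ((-5.66), (2.29)), ((-7.2), (1.93))]
470.0 -> 540.0 [((-1.41), (-0.72)), ((-2.61), (-1.76)), ((-3.52), (-3.06)), ((-4.08), (-4.54)), ((-4.28), (-6.11))]
540.0 -> 610.0 [((0.19), (-1.57)), ((0.76), (-3.05)), ((1.67), (-4.35)), ((2.87), (-5.39)), ((4.28), (-6.11))]
610.0 -> 680.0 [((1.54), (-0.36)), ((3.13), (-0.33)), ((4.66), (0.08)), ((6.04), (0.85)), ((7.2), (1.93))]
680.0 -> 720.0 [((0.53), (0.73)), ((0.96), (1.53)), ((1.27), (2.39)), ((1.46), (3.27)), ((1.52), (4.18))]
720.0 -> 760.0 [((-0.06), (0.9)), ((-0.25), (1.79)), ((-0.56), (2.64)), ((-0.99), (3.44)), ((-1.52), (4.18))]
760.0 -> 800.0 [((-0.63), (0.65)), ((-1.34), (1.21)), ((-2.13), (1.66)), ((-2.97), (2.0)), ((-3.85), (2.22))]
800.0 -> 840.0 [((-0.9), (0.09)), ((-1.81), (0.06)), ((-2.7), (-0.09)), ((-3.56), (-0.37)), ((-4.38), (-0.77))]
840.0 -> 880.0 [((-0.75), (-0.51)), ((-1.43), (-1.11)), ((-2.01), (-1.81)), ((-2.49), (-2.58)), ((-2.86), (-3.41))]
880.0 -> 920.0 [((-0.25), (-0.87)), ((-0.38), (-1.77)), ((-0.38), (-2.68)), ((-0.25), (-3.57)), ((-0.0), (-4.45))]
```

step_arm(targets=[[1.0,0,-1.16,1.08,0],[1.0,0,-2.54,1.85,0],[1.0,0,-4.07,2.26,0],[1.0,0,-5.66,2.29,0],[1.0,0,-7.2,1.93,0]])

```text
clock: 16.05
eef_pos: [0.5883, -0.0915, 0.1329]
eef_rot: [0.704, 0.065, 0.704, -0.064]
ft_force: [0.2, 3.4, 2.1]
gripper_width: 0.24
```

```bash
python3 circ.py
```

```text
t 16.05 th -29.1 r 65.1 z 0.1329  Ftan -3.1 Frad -1.5 Fz 2.1 w 0.240
```

step_arm(targets=[[1.0,0,-1.41,-0.72,0],[1.0,0,-2.61,-1.76,0],[1.0,0,-3.52,-3.06,0],[1.0,0,-4.08,-4.54,0],[1.0,0,-4.28,-6.11,0]])

```text
clock: 16.47
eef_pos: [0.5194, -0.124, 0.1331]
eef_rot: [0.705, 0.065, 0.703, -0.065]
ft_force: [2.6, 3.1, -0.6]
gripper_width: 0.241
```

```bash
python3 circ.py
```

```text
t 16.47 th -100.7 r 65.3 z 0.1331  Ftan -2.0 Frad -3.6 Fz -0.6 w 0.241
```

step_arm(targets=[[1.0,0,0.19,-1.57,0],[1.0,0,0.76,-3.05,0],[1.0,0,1.67,-4.35,0],[1.0,0,2.87,-5.39,0],[1.0,0,4.28,-6.11,0]])

```text
clock: 16.88
eef_pos: [0.4669, -0.0718, 0.1333]
eef_rot: [0.706, 0.064, 0.703, -0.066]
ft_force: [4.0, -2.2, -0.9]
gripper_width: 0.243
```

```bash
python3 circ.py
```

```text
t 16.88 th -169.4 r 65.7 z 0.1333  Ftan -2.9 Frad -3.5 Fz -0.9 w 0.243
```

step_arm(targets=[[1.0,0,1.54,-0.36,0],[1.0,0,3.13,-0.33,0],[1.0,0,4.66,0.08,0],[1.0,0,6.04,0.85,0],[1.0,0,7.2,1.93,0]])

```text
clock: 17.3
eef_pos: [0.4975, -0.003, 0.1328]
eef_rot: [0.703, 0.064, 0.705, -0.065]
ft_force: [-2.9, -1.6, 3.4]
gripper_width: 0.243
```

```bash
python3 circ.py
python3 - <<'E'
from h import *
im=bot.grab_frame("scene")[:,:,::-1];cv2.imwrite("pics/s8.png",cv2.resize(im[155:365,150:320],None,fx=2.8,fy=2.8,interpolation=cv2.INTER_CUBIC))
E
```

```text
t 17.30 th 120.9 r 66.3 z 0.1328  Ftan -3.3 Frad 0.1 Fz 3.4 w 0.243
```

View pics/s8.png

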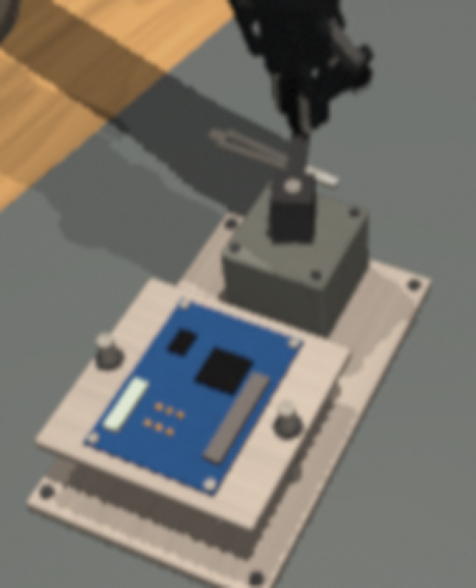

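step_arm(targets=[[1.0,0,0.53,0.73,0],[1.0,0,0.96,1.53,0],[1.0,0,1.27,2.39,0],[1.0,0,1.46,3.27,0],[1.0,0,1.52,4.18,0]])

```text
clock: 17.77
eef_pos: [0.5422, 0.0053, 0.1328]
eef_rot: [0.703, 0.065, 0.705, -0.064]
ft_force: [-2.2, 2.3, 4.3]
gripper_width: 0.245
```

```bash
python3 circ.py; python3 tab.py 720 4 10| sed 's/np.float64//g'
```

```text
t 17.77 th 80.7 r 65.9 z 0.1328  Ftan -2.5 Frad 2.0 Fz 4.3 w 0.245
720.0 -> 740.0 [((-0.02), (0.45)), ((-0.06), (0.9)), ((-0.14), (1.35)), ((-0.25), (1.79)), ((-0.39), (2.22))]
740.0 -> 760.0 [((-0.17), (0.42)), ((-0.37), (0.83)), ((-0.6), (1.22)), ((-0.85), (1.6)), ((-1.13), (1.95))]
760.0 -> 780.0 [((-0.3), (0.34)), ((-0.63), (0.65)), ((-0.98), (0.94)), ((-1.34), (1.21)), ((-1.73), (1.45))]
780.0 -> 800.0 [((-0.4), (0.21)), ((-0.82), (0.4)), ((-1.24), (0.55)), ((-1.68), (0.68)), ((-2.12), (0.77))]
800.0 -> 820.0 [((-0.45), (0.06)), ((-0.9), (0.09)), ((-1.36), (0.09)), ((-1.81), (0.06)), ((-2.26), (0.0))]
820.0 -> 840.0 [((-0.44), (-0.09)), ((-0.88), (-0.22)), ((-1.31), (-0.37)), ((-1.72), (-0.56)), ((-2.12), (-0.77))]
840.0 -> 860.0 [((-0.38), (-0.24)), ((-0.75), (-0.51)), ((-1.1), (-0.8)), ((-1.43), (-1.11)), ((-1.73), (-1.45))]
860.0 -> 880.0 [((-0.28), (-0.36)), ((-0.53), (-0.73)), ((-0.76), (-1.13)), ((-0.96), (-1.53)), ((-1.13), (-1.95))]
880.0 -> 900.0 [((-0.14), (-0.43)), ((-0.25), (-0.87)), ((-0.33), (-1.32)), ((-0.38), (-1.77)), ((-0.39), (-2.22))]
900.0 -> 920.0 [((0.02), (-0.45)), ((0.06), (-0.9)), ((0.14), (-1.35)), ((0.25), (-1.79)), ((0.39), (-2.22))]
```

step_arm(targets=[[1.0,0,-0.02,0.45,0],[1.0,0,-0.06,0.9,0],[1.0,0,-0.14,1.35,0],[1.0,0,-0.25,1.79,0],[1.0,0,-0.39,2.22,0]])

```text
clock: 18.18
eef_pos: [0.5644, -0.0031, 0.133]
eef_rot: [0.704, 0.065, 0.704, -0.064]
ft_force: [-1.8, 2.7, 4.8]
gripper_width: 0.243
```

```bash
python3 circ.py
```

```text
t 18.18 th 59.9 r 65.6 z 0.1330  Ftan -2.9 Frad 1.4 Fz 4.8 w 0.243
```

step_arm(targets=[[1.0,0,-0.17,0.42,0],[1.0,0,-0.37,0.83,0],[1.0,0,-0.6,1.22,0],[1.0,0,-0.85,1.6,0],[1.0,0,-1.13,1.95,0]])

```text
clock: 18.6
eef_pos: [0.5819, -0.0182, 0.133]
eef_rot: [0.704, 0.065, 0.704, -0.065]
ft_force: [-0.6, 3.3, 4.3]
gripper_width: 0.24
```

```bash
python3 circ.py
```

```text
t 18.60 th 39.5 r 65.3 z 0.1330  Ftan -2.9 Frad 1.6 Fz 4.3 w 0.240
```

step_arm(targets=[[1.0,0,-0.3,0.34,0],[1.0,0,-0.63,0.65,0],[1.0,0,-0.98,0.94,0],[1.0,0,-1.34,1.21,0],[1.0,0,-1.73,1.45,0]])

```text
clock: 19.02
eef_pos: [0.5928, -0.0379, 0.133]
eef_rot: [0.704, 0.065, 0.704, -0.064]
ft_force: [-1.0, 2.9, 4.0]
gripper_width: 0.239
```

```bash
python3 circ.py
```

```text
t 19.02 th 19.7 r 65.1 z 0.1330  Ftan -3.1 Frad 0.1 Fz 4.0 w 0.239
```

step_arm(targets=[[1.0,0,-0.4,0.21,0],[1.0,0,-0.82,0.4,0],[1.0,0,-1.24,0.55,0],[1.0,0,-1.68,0.68,0],[1.0,0,-2.12,0.77,0]])

```text
clock: 19.43
eef_pos: [0.5965, -0.0601, 0.133]
eef_rot: [0.704, 0.065, 0.704, -0.064]
ft_force: [0.9, 2.9, 4.0]
gripper_width: 0.245
```

```bash
python3 circ.py
```

```text
t 19.43 th -0.3 r 65.0 z 0.1330  Ftan -2.9 Frad 0.8 Fz 4.0 w 0.245
```

step_arm(targets=[[1.0,0,-0.45,0.06,0],[1.0,0,-0.9,0.09,0],[1.0,0,-1.36,0.09,0],[1.0,0,-1.81,0.06,0],[1.0,0,-2.26,0.0,0]])

```text
clock: 19.85
eef_pos: [0.5947, -0.0742, 0.1334]
eef_rot: [0.705, 0.067, 0.703, -0.059]
ft_force: [4.4, 16.0, 5.5]
gripper_width: 0.242
```

```bash
python3 circ.py
```

```text
t 19.85 th -12.8 r 64.8 z 0.1334  Ftan -16.6 Frad 0.7 Fz 5.5 w 0.242
```

step_arm(targets=[[1.0,0,0.5,0.06,0],[1.0,0,0.9,0.1,0],[1.0,0,0.9,0.1,0]])

```text
clock: 20.1
eef_pos: [0.5952, -0.0723, 0.1331]
eef_rot: [0.704, 0.064, 0.704, -0.064]
ft_force: [1.2, 4.0, 4.4]
gripper_width: 0.243
```

```bash
python3 circ.py
```

```text
t 20.10 th -11.1 r 64.9 z 0.1331  Ftan -4.2 Frad 0.4 Fz 4.4 w 0.243
```

step_arm(targets=[[5.0,0,0,0,0],[5.0,0,0,0,0],[5.0,0,0,0,0],[5.0,0,0,0,0]])

```text
clock: 20.43
eef_pos: [0.594, -0.0748, 0.1324]
eef_rot: [0.704, 0.065, 0.704, -0.066]
ft_force: [-0.2, -0.6, 0.2]
gripper_width: 0.585
```

```bash
python3 circ.py; python3 - <<'E'
from h import *
cv2.imwrite("pics/w9.png",bot.grab_frame("wrist")[:,:,::-1])
E
```

```text
t 20.43 th -13.5 r 64.3 z 0.1324  Ftan 0.6 Frad -0.1 Fz 0.2 w 0.585
```

View pics/w9.png

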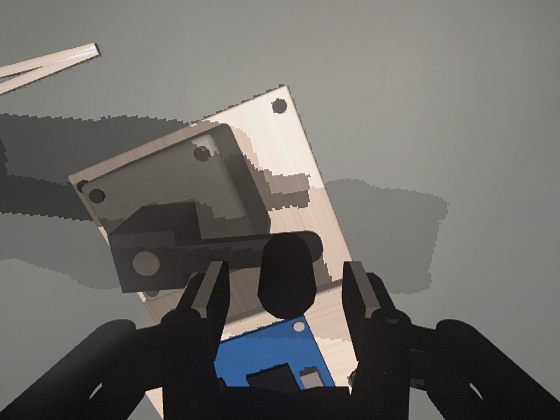

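Handle free between the open fingers (gap 229–343, handle 258–316). Lift clear.

step_arm(targets=[[5.0,-3,0,0,0],[5.0,-6,0,0,0],[5.0,-9,0,0,0],[5.0,-12,0,0,0],[5.0,-12,0,0,0]])

```text
clock: 20.9
eef_pos: [0.5982, -0.0749, 0.2595]
eef_rot: [0.708, 0.065, 0.7, -0.065]
ft_force: [1.7, -0.4, 0.1]
gripper_width: 0.588
```

```bash
python3 - <<'E'
from h import *
p=bot.camera_params("wrist");cv2.imwrite("pics/w10.png",bot.grab_frame("wrist")[:,:,::-1])
np.save('w10.npy',p,allow_pickle=True)
im=bot.grab_frame("scene")[:,:,::-1];cv2.imwrite("pics/s10.png",cv2.resize(im[155:365,150:320],None,fx=2.8,fy=2.8,interpolation=cv2.INTER_CUBIC))
print(bot.state()['clock'],bot.state()['eef_pos'])
E
```

```text
21.0 [ 0.59530291 -0.07393746  0.25410754]
```

View pics/s10.png

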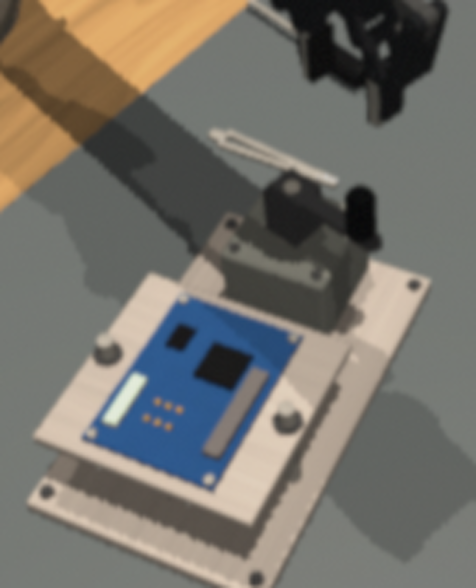

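View pics/w10.png

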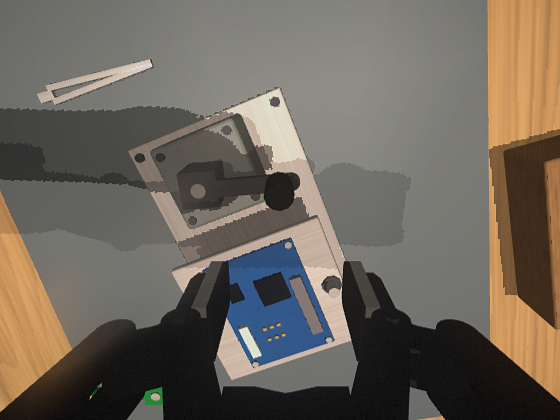

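```bash
python3 - <<'E'
from h import *
p=np.load('w10.npy',allow_pickle=True).item();q=bot.camera_params("scene")
for pp,h,g in ((p,(198,191),(279,191)),(q,(253.9,221.4),(150+361/2.8,155+195/2.8))):
    H=atz(pp,h,.126);G=atz(pp,g,.1645);d=(G-H)[:2];print(H,G,np.linalg.norm(d),np.degrees(np.arctan2(d[1],d[0])))
im=cv2.imread('pics/w10.png');cv2.imwrite('pics/w10c.png',cv2.resize(im[140:240,130:320],None,fx=4,fy=4,interpolation=cv2.INTER_CUBIC))
E
```

```text
[ 0.53204818 -0.06021845  0.126     ] [ 0.59803074 -0.06157269  0.1645    ] 0.06599646015186617 -1.175785974680819
[ 0.53148942 -0.06096294  0.126     ] [ 0.59887529 -0.06908623  0.1645    ] 0.06787373523721463 -6.873765153550565
```

View pics/w10c.png

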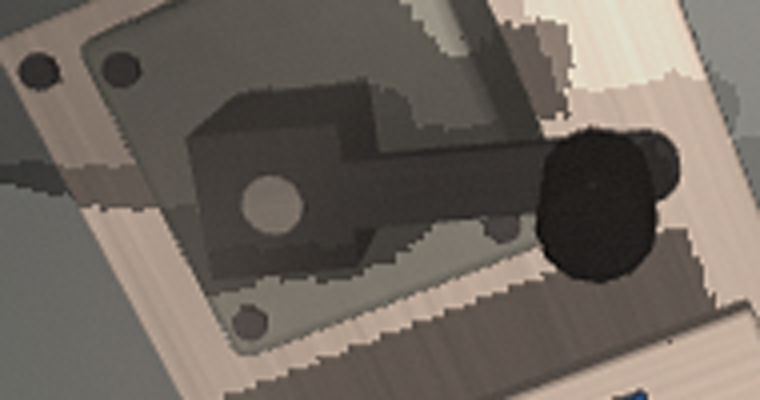

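```bash
python3 - <<'E'
from h import *
print(bot.state()['ft_force'],bot.state()['qd'].round(3)); print(bot.job_done())
E
```

```text
[-0.72738772  0.13971348  0.01123125] [ 0.001  0.029 -0.016  0.052 -0.005 -0.001  0.001]
the job is handed in; nothing more can be done
None
```

The dark crank is on the square shaft, pushed fully home, and wound clockwise about 2¼ turns (810°) until it met the top stop. I let go, raised the arm clear and handed in at about 21 s of the 72 s allowed.

**Fitting:** The first lowering met the shaft's shoulder at about 13 N of added force. I lifted it, felt for the shaft's centre sideways, and on the second lowering it dropped on with no resistance. It seated at the height I had predicted, under roughly 10 N.

**Stop:** The push at the handle stayed at about 2–3 N, then rose to 16.6 N at the stop. I eased back to about 4 N before opening the fingers.

**Last checks:**
- **Hub height:** the hub's position in the last scene picture matches the one taken just after fitting, so the crank still looks fully home.
- **Crank angle:** it rests a few degrees back from its furthest point. The two cameras disagree on the angle (about -1° from the wrist camera, about -7° from the scene camera, against -11° to -13° in the hand), which would be up to about 0.5 mm of stage travel.
- **Stage height:** I did not measure it directly. The turns imply it started at about 4 mm, which is within the stated 0–7 mm.
- **Other things on the bench:** I touched nothing else on purpose. The nearest items in the last pictures look undisturbed, but I did not check each one.

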